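# Walk a die block round to its fence

### The arm

A 6-joint arm with a two-finger parallel gripper is mounted at the origin on a cart in front of the work surface, level with it; the furniture and walls round the work are solid. World frame = base frame: x ahead of the robot, y to its left, z up, the work surface at z = 0. Lengths are in mm, angles in rad, forces in N, time in s.
With the tool pointing down it reaches from about 425 to 950 mm from the base axis. Payload 3.5 kg.
Tool frame: the origin (TCP) lies at the very end of the fingers, on their centre line; the grasp point (between the pads) lies 19 mm behind it; z points along the fingers, y is the line along which they close (so a half turn about z gives the same grasp; the last joint's range is limited). The gripper opens to 85 mm and grips with 20 to 120 N. Pads are 22 mm wide; open, the fingers measure 114 mm over their backs; the gripper's body (76 mm by 85 mm) begins 54 mm behind the grasp point. The pads swing forward as they close: fully open they stand 13 mm farther back than shut.
Start: joints at [1.124, 0.286, 1.577, -0, 1.279, -0.15], TCP at [197.375, 645.484, 207.225] pointing down, gripper open.
Joint ranges: [-2.77, 2.77], [-0.9, 2.22], [0.21, 2.48], [-1.53, 4.67], [0.24, 2.81], [-2.84, 2.84]. Speed limits (rad/s): [2.79, 2.79, 3.14, 3.14, 3.14, 3.14].

### API

Orientations are given as a unit quaternion [w, x, y, z].
In Python, from plant import monitor, camera, ticket gives the robot as it stands.
- The arm moves only by the tool send_rows, never from a script. Its argument "deltas" is a list that holds one entry, the list of rows, each a list of 7 numbers: the turn, a rotation vector about the tool's x, y, z in degrees, then the shift along the tool's x, y, z in m, then the finger opening in m, from 0 to 0.0854. In form: [[[ax, ay, az, dx, dy, dz, gripper], ...]]. A call has 1 to 12 rows; each row is the pose to reach, as a shift and turn from the pose commanded when the call began, along the tool's axes at that moment; what a row does not reach only later rows make up. A row lasts 1/8 s, in which the tool goes at most 62.5 mm and 10.7 degrees, less where a joint would pass 70% of its speed; a pose out of reach is approached as far as the arm can. A call with a gripper value outside its range is refused whole. The fingers move at their own pace and stop on an object; the grip force is fixed at half the most. Time passes only in rows, so rows that repeat a pose let the fingers close. It gives the time, the measured TCP pose, the force, the opening and the grip force at its end, in the units of the state.
- monitor.state(): the state, without advancing time (a new reading comes with each control period).
- camera(name): name is "scene" or "top"; returns a dict with "pixels" (420x560x3 uint8, red, green, blue), "range_z" (420x560 float32, mm along the optical axis (not along the pixel's ray), 0 where there is no reading), "fx", "fy", "cx", "cy" (pixels), "xyz" and "attitude" of the camera in the world. Camera axes: x right, y up, looking along -z (the intrinsics and any distortion apply to the point x, -y, -z); pixel columns grow to the right and rows downward; lengths in mm; the calibration is good to about 2 mm. A picture is of the moment at which its call begins.
- ticket.hand_in(): hands the job in; it is judged then, once.
The state is a dict: "time_s": time; "joints": joint angles; "qvel": joint speeds; "effort": joint torques, N m; "ee_pos": TCP position; "tcp_rot": TCP orientation; "force": force on the tool from outside, world axes, zero at the start; "ft_torque": the same for the moment, N m; "finger_gap": finger opening in mm; "finger_force": force on a finger pad.
Only numpy, scipy, OpenCV 4.12 (cv2) and the standard library are available. Lean on these libraries where they do the work, as an engineer would, in place of code of your own. Each camera call takes 0.05 s, during which the arm holds its last target. There are 200 camera calls.

### The job

With fingertip pushes alone (alternate corners walk it round well), turn the heavy die block and push it up until its bright ground face (the one beside the blue line) rests flush against the steel fence, all of that face between the fence's two yellow marks. Keep it flat on the granite plate, never lifted or tipped, and leave the resin sample, the ring gauge and the loupe where they stand. Finish with the robot clear of everything.

Things in the scene. Friction and masses are not known exactly. Their poses are not given: they have to be found in the camera images.
- surface_plate: Fixed dark granite surface plate, 370 (x) x 550 (y) x 20 mm, on which everything named here stands: its top is 20 mm above the worktop. Origin: centre of its underside.
- die_block: Dark grey cast die block, 0.7 to 0.95 kg, 96 (x) x 126 (y) x 49 mm high (54 with the disc on top), on four feet at x +-30, y +-36 mm; sides upright from 5 to 49 mm. Origin: centre of its underside, on the plate; z up. Its +x side (x = 48 mm) is the bright ground face, 118 mm wide, a blue line along that edge of the top. At first this face is turned 45 to 86 degrees to the left of the fence.
- ground_face (a point): Centre of the block's bright ground face, 20 mm above the plate; axes as the block's, x pointing out of the face.
- fence: Fixed ground steel fence bar, 20 (x) x 240 (y) x 40 mm high, with two low bolted feet behind it. Origin at the centre of the bar's underside, z up; x points away from the robot, y along the bar. Front face (towards the robot) at x = -10 mm. Two upright yellow marks on it, inner edges at y = +-95 mm.
- fence_face (a point): Centre of the fence's front face, 20 mm above the plate, midway between the yellow marks; axes as the fence's: x points into the fence, y along it. When the block is home its ground_face point lies here (up to 36 mm to either side) with the axes parallel.
- resin_sample: Bystander: loose beige resin disc 32 mm across, 22 mm high, to the left of the work; origin at the centre of its underside.
- ring_gauge: Bystander: loose steel ring, 52 mm across, 15 mm high, to the right of the work; origin at the centre of its underside.
- loupe: Bystander: loose black loupe 40 mm across, 42 mm high, near the robot to the left of the work; origin at the centre of its underside.

How it is judged:
By the outcome, as a careful person would: the job done as asked, in the order asked, and still so for the second after the job is handed in, with the robot touching nothing.
It also fails if it takes over 72 s, if anything falls off the work surface, if the arm or the gripper's body presses on something with over 40 N, if the wrist force passes 120 N, or if a joint passes its speed limit or range.

## Working session

There is one attempt and no reset: what is moved stays moved. The work goes in short steps, Python scripts to look and compute and a tool call to move; the robot and the scene stay as the last step left them, time stands still between calls to the robot, and variables do not carry over. Pictures are saved under pics/ and viewed, at most 10 in all, crops included, and the job is handed in when it is done.

Besides the shell and the picture viewer there is one more tool, called after "Emit:" as a command line: name --argument value ..., lists and objects as JSON in quotes. send_rows: Moves the arm, as the interface text tells. Its arguments: {"type":"object","properties":{"deltas":{"type":"array","items":{"type":"array","items":{"type":"array","items":{"type":"number"}}}}},"required":["deltas"]}

```bash
mkdir -p pics; ls; python3 - <<'E'
from plant import monitor, camera
import cv2
s=monitor.state(); print({k:s[k] for k in ("time_s","ee_pos","tcp_rot","force","finger_gap")})
for n in("scene","top"):
    c=camera(n); cv2.imwrite(f"pics/{n}0.png",c["pixels"][:,:,::-1]); print(n,{k:c[k] for k in c if k not in("pixels","range_z")})
E
```

```text
pics
{'time_s': 0.0, 'ee_pos': array([197.07765822, 644.86084739, 205.84333354]), 'tcp_rot': array([-3.25395959e-04,  1.47831005e-01,  9.89011954e-01, -1.11468213e-03]), 'force': array([ 0.42064912, -0.38871257,  0.77576614]), 'finger_gap': 85.67493746327744}
scene {'fx': 447.6118216328042, 'fy': 447.6118216328042, 'cx': 277.41056653116055, 'cy': 202.70047607426673, 'xyz': array([ 207.01522793, -423.02412438,  699.2061507 ]), 'attitude': array([ 0.87442048,  0.32608097, -0.13210055, -0.33408003])}
top {'fx': 476.27949766349593, 'fy': 476.27949766349593, 'cx': 277.98172189297884, 'cy': 209.97136397041135, 'xyz': array([530.68882685, -14.3448058 , 898.807129  ]), 'attitude': array([ 0.70968655,  0.03096625, -0.03410636, -0.70300985])}
```

View pics/top0.png

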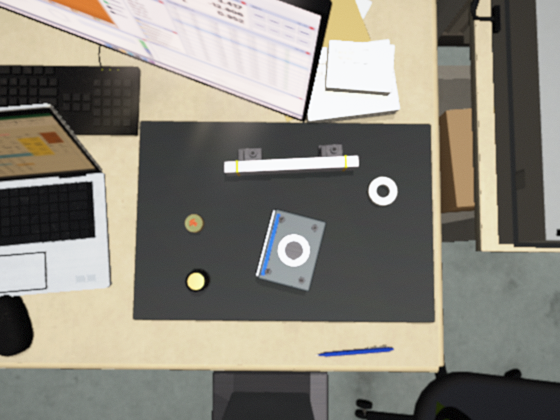

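View pics/scene0.png

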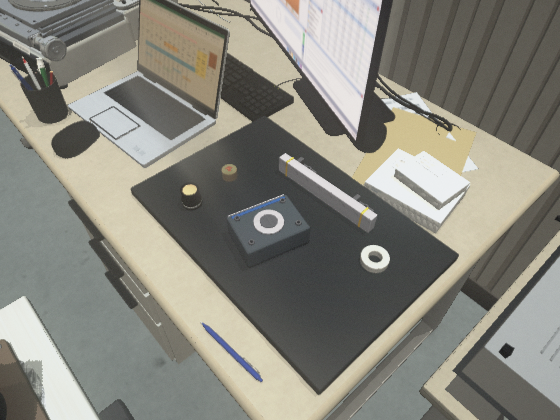

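The top view shows the block at about (292,250), with the blue line on its left from (274,212) to (261,276). The fence runs from (225,167) to (358,161), the resin is at (194,223), the loupe at (196,281) and the ring at (383,191). Next I'll measure these.

```bash
cat > h.py <<'E'
import numpy as np, cv2
from scipy.spatial.transform import Rotation as R
from plant import monitor, camera, ticket
def cloud(c):
    q=c["attitude"]; M=R.from_quat([q[1],q[2],q[3],q[0]]).as_matrix()
    v,u=np.mgrid[0:420,0:560]; d=c["range_z"]
    P=np.stack([(u-c["cx"])/c["fx"]*d,-(v-c["cy"])/c["fy"]*d,-d],-1)
    return P@M.T+c["xyz"]
def rays(c,uv,z):
    q=c["attitude"]; M=R.from_quat([q[1],q[2],q[3],q[0]]).as_matrix()
    uv=np.atleast_2d(np.asarray(uv,float))
    D=np.stack([(uv[:,0]-c["cx"])/c["fx"],-(uv[:,1]-c["cy"])/c["fy"],-np.ones(len(uv))],-1)@M.T
    return c["xyz"][:2]+D[:,:2]*((z-c["xyz"][2])/D[:,2])[:,None]
def blob(m,near=None):
    n,l,s,ce=cv2.connectedComponentsWithStats(m.astype(np.uint8))
    return l==1+np.argmax(s[1:,4])
def rect(c,m,z):
    v,u=np.nonzero(m); p=rays(c,np.stack([u,v],-1),z)
    r=cv2.minAreaRect(p.astype(np.float32)); return r,cv2.boxPoints(r)
def look(c=None):
    c=c or camera("top"); P=cloud(c); x,y,z=P[...,0],P[...,1],P[...,2]
    hsv=cv2.cvtColor(c["pixels"],cv2.COLOR_RGB2HSV)
    area=(x>400)&(x<720)&(abs(y)<280)
    bl=blob(area&(hsv[...,0]>95)&(hsv[...,0]<130)&(hsv[...,1]>130)&(z>55)&(z<85))
    v,u=np.nonzero(bl); bp=rays(c,np.stack([u,v],-1),69).astype(np.float32)
    top=blob(area&(z>60)&(z<82)&(x<(670)))
    r,b=rect(c,top,69)
    cen=np.array(r[0]); d=bp.mean(0)-cen
    rb=cv2.minAreaRect(bp); e=cv2.fitLine(bp,cv2.DIST_L2,0,.01,.01).ravel()[:2]
    n=np.array([e[1],-e[0]]); n*=np.sign(n@d)
    br=r[2]; ang=np.degrees(np.arctan2(n[1],n[0])); br=br+90*round((ang-br)/90)
    return c,P,hsv,dict(cen=cen.round(1),size=np.round(r[1],1),rect_ang=round(br,1),blue_ang=round(float(ang),1),blue_c=bp.mean(0).round(1),blue_size=np.round(rb[1],1),corners=b.round(0).tolist())
E
python3 - <<'E'
from h import *
s=monitor.state()
c,P,hsv,o=look(); print(o)
x,y,z=P[...,0],P[...,1],P[...,2]
print("plate z",np.median(z[300:315,230:260]))
f=blob((z>50)&(z<72)&(x>640)&(x<740)&(abs(y)<200)&(hsv[...,2]>150)); r,b=rect(c,f,60); print("fence",r,b.round(0).tolist(),np.median(z[f]))
for n,(u,v),h in(("resin",(194,223),42),("loupe",(196,281),62),("ring",(383,191),35)):
    m=np.zeros(z.shape,bool); m[v-18:v+19,u-18:u+19]=1
    m&=(z>28)&(x<700); r,b=rect(c,m,h); print(n,np.round(r[0]),np.round(r[1]),np.percentile(z[m],[50,95]).round())
ye=(z>15)&(z<75)&(x>640)&(x<740)&(abs(y)<150)&(hsv[...,0]>20)&(hsv[...,0]<38)&(hsv[...,1]>90)
n,l,st,ce=cv2.connectedComponentsWithStats(ye.astype(np.uint8))
for k in range(1,n): print("yellow",st[k],rays(c,ce[k],60).round(1))
# monitor/tall things near the plate
m=(z>80)&(x<800)&(x>380)&(abs(y)<330)
print("tall",m.sum(), P[m].min(0).round() if m.any() else'', P[m].max(0).round() if m.any() else'')
for yy in range(-240,320,40):
    k=m&(abs(y-yy)<20); print(yy, P[k][:,0].min().round() if k.any() else None, P[k][:,2].max().round() if k.any() else None)
E
```

```text
{'cen': array([539.8, -39.9]), 'size': array([ 95.7, 125.5]), 'rect_ang': 75.9, 'blue_ang': 75.8, 'blue_c': array([547.8,  -4.8], dtype=float32), 'blue_size': array([  5.9, 108.5]), 'corners': [[467.0, -71.0], [589.0, -102.0], [612.0, -9.0], [491.0, 22.0]]}
plate z 21.09336760653423
fence ((691.6991577148438, -39.54633331298828), (21.86796760559082, 238.5292510986328), 3.236130475997925) [[674.0, 79.0], [688.0, -159.0], [709.0, -158.0], [696.0, 80.0]] 60.85711306236749
resin [584. 133.] [35. 33.] [43. 46.]
loupe [480. 124.] [41. 49.] [60. 64.]
ring [ 649. -211.] [70. 58.] [36. 39.]
yellow [344 154   4  15  31] [[ 696.3 -137.3]]
yellow [235 160   4  14  30] [[685.3  57. ]]
tall 14154 [531. -63.  80.] [800. 330. 899.]
-240 None None
-200 None None
-160 None None
-120 None None
-80 751.0 489.0
-40 745.0 493.0
0 531.0 899.0
40 774.0 459.0
80 789.0 430.0
120 None None
160 None None
200 None None
240 None None
280 None None
```

Emit:
send_rows --deltas '[[[0,0,-9,-0.179,-0.152,0,0],[0,0,-17,-0.357,-0.304,0,0],[0,0,-17,-0.357,-0.304,0,0],[0,0,-17,-0.357,-0.304,0,0],[0,0,-17,-0.357,-0.304,0,0],[0,0,-17,-0.357,-0.304,0,0],[0,0,-17,-0.357,-0.304,0,0],[0,0,-17,-0.357,-0.304,0,0],[0,0,-17,-0.433,-0.534,0,0],[0,0,-17,-0.433,-0.534,0,0],[0,0,-17,-0.433,-0.534,0,0],[0,0,-17,-0.433,-0.534,0,0]]]'

```text
time_s: 1.65
ee_pos: [454.8, 6.2, 207.2]
tcp_rot: [0.0, 0.0, 1.0, -0.0]
force: [1.0, -0.5, 0.1]
finger_gap: -0.3
finger_force: 0.0
```

Emit:
send_rows --deltas '[[[0,0,0,0,0,0.06,0],[0,0,0,0,0,0.12,0],[0,0,0,0,0,0.16,0],[0,0,0,-0.008,0,0.172,0],[0,0,0,-0.016,0,0.172,0],[0,0,0,-0.024,0,0.172,0],[0,0,0,-0.03,0,0.172,0],[0,0,0,-0.036,0,0.172,0],[0,0,0,-0.042,0,0.172,0],[0,0,0,-0.048,0,0.172,0],[0,0,0,-0.054,0,0.172,0],[0,0,0,-0.06,0,0.172,0]]]'

```text
time_s: 3.15
ee_pos: [515.7, 8.2, 35.3]
tcp_rot: [0.0, 0.0, 1.0, 0.0]
force: [-2.1, 1.7, -0.0]
finger_gap: -0.4
finger_force: 1.7
```

```bash
python3 - <<'E'
from h import *
c,P,hsv,o=look(); print(o)
cv2.imwrite("pics/t1.png",c["pixels"][60:330,120:440,::-1])
print(monitor.state()["force"])
E
```

```text
{'cen': array([568.2, -53.5]), 'size': array([ 95.6, 122.8]), 'rect_ang': 60.0, 'blue_ang': 60.1, 'blue_c': array([594.7, -27.3], dtype=float32), 'blue_size': array([ 6.6, 85. ]), 'corners': [[491.0, -64.0], [598.0, -126.0], [645.0, -43.0], [539.0, 19.0]]}
[-2.22608662  1.20998907 -0.74604873]
```

View pics/t1.png

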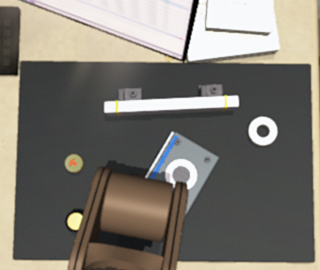

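The crop shows the arm over the near-left corner. The block is at 60° and has shifted forward, so next I'll push its right-rear corner (491,-64) leftward.

Emit:
send_rows --deltas '[[[0,0,0,0.06,0,0,0],[0,0,0,0.06,-0.06,0,0],[0,0,0,0.06,-0.113,0,0],[0,0,0,0.028,-0.113,0,0],[0,0,0,0.028,-0.1,0,0],[0,0,0,0.028,-0.093,0,0],[0,0,0,0.028,-0.086,0,0],[0,0,0,0.028,-0.079,0,0],[0,0,0,0.028,-0.072,0,0],[0,0,0,0.028,-0.065,0,0],[0,0,0,0.028,-0.058,0,0],[0,0,0,0.028,-0.051,0,0]]]'

```text
time_s: 4.7
ee_pos: [487.4, -42.5, 35.4]
tcp_rot: [0.0, 0.0, 1.0, -0.0]
force: [0.2, -3.1, 1.0]
finger_gap: 0.1
finger_force: 1.0
```

```bash
python3 - <<'E'
from h import *
c,P,hsv,o=look(); print(o)
cv2.imwrite("pics/t2.png",c["pixels"][60:330,120:440,::-1])
print(monitor.state()["force"])
E
```

```text
{'cen': array([569.9, -43.3]), 'size': array([ 95.6, 125.5]), 'rect_ang': 41.1, 'blue_ang': 41.1, 'blue_c': array([597.1, -19.2], dtype=float32), 'blue_size': array([  6.4, 108.2]), 'corners': [[493.0, -27.0], [575.0, -122.0], [647.0, -59.0], [565.0, 35.0]]}
[-0.76185169 -2.11722722  0.20381897]
```

Emit:
send_rows --deltas '[[[0,0,0,0,-0.017,0,0],[0,0,0,-0.01,-0.017,0,0],[0,0,0,-0.012,-0.012,0,0],[0,0,0,-0.014,-0.008,0,0],[0,0,0,-0.016,-0.003,0,0],[0,0,0,-0.018,0.002,0,0],[0,0,0,-0.02,0.006,0,0],[0,0,0,-0.022,0.011,0,0],[0,0,0,-0.024,0.015,0,0],[0,0,0,-0.026,0.02,0,0],[0,0,0,-0.028,0.024,0,0],[0,0,0,-0.03,0.028,0,0]]]'

```text
time_s: 6.25
ee_pos: [517.3, -14.4, 35.0]
tcp_rot: [-0.0, 0.0, 1.0, 0.0]
force: [-1.8, -2.8, 1.4]
finger_gap: 0.1
finger_force: 1.3
```

```bash
python3 - <<'E'
from h import *
c,P,hsv,o=look(); print(o)
cv2.imwrite("pics/t3.png",c["pixels"][60:330,120:440,::-1])
print(monitor.state()["force"])
E
```

```text
{'cen': array([584. , -27.5]), 'size': array([ 95.2, 125.5]), 'rect_ang': 15.6, 'blue_ang': 15.5, 'blue_c': array([618.9, -18.3], dtype=float32), 'blue_size': array([  6.1, 107.6]), 'corners': [[521.0, 20.0], [555.0, -101.0], [647.0, -75.0], [613.0, 46.0]]}
[-2.32205422 -1.15563746  1.14332141]
```

Emit:
send_rows --deltas '[[[0,0,0,0.037,0,0,0],[0,0,-3.2,0.037,-0.015,0.009,0.085],[0,0,-3.2,0.037,-0.015,0.009,0.085],[0,0,-3.2,0.037,-0.015,0.009,0.085],[0,0,-3.2,0.037,-0.015,0.009,0.085],[0,0,-3.2,0.023,-0.015,0.009,0.085],[0,0,-3.2,0.012,-0.015,0.009,0.085],[0,0,-3.2,0.005,-0.015,0.009,0.085],[0,0,-3.2,-0.002,-0.015,0.009,0.085],[0,0,-3.2,-0.009,-0.015,0.009,0.085],[0,0,-3.2,-0.016,-0.015,0.009,0.085],[0,0,-3.2,-0.023,-0.015,0.009,0.085]]]'

```text
time_s: 7.8
ee_pos: [540.3, -29.5, 25.8]
tcp_rot: [-0.0, -0.028, 1.0, 0.0]
force: [-3.8, 1.7, -0.7]
finger_gap: 85.2
finger_force: 1.6
```

```bash
python3 - <<'E'
from h import *
c,P,hsv,o=look(); print(o)
cv2.imwrite("pics/t4.png",c["pixels"][60:330,120:440,::-1])
print(monitor.state()["force"])
E
```

```text
{'cen': array([613.7, -32.2]), 'size': array([ 69.5, 125.4]), 'rect_ang': 4.1, 'blue_ang': 4.2, 'blue_c': array([637.1, -30.3], dtype=float32), 'blue_size': array([  6. , 109.2]), 'corners': [[575.0, 28.0], [584.0, -97.0], [653.0, -92.0], [644.0, 33.0]]}
[-1.87700541  0.33030727 -1.0146355 ]
```

View pics/t4.png

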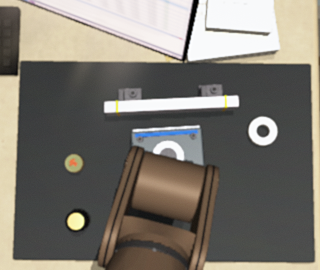

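The view shows the arm behind the block. Its blue edge is parallel to the fence with a gap of about 33 mm, and it lies well between the marks.

Emit:
send_rows --deltas '[[[0,0,0,-0.006,0,0,0.085],[0,0,0,-0.012,0,0,0.085],[0,0,0,-0.018,0,0,0.085],[0,0,0,-0.023,0,0,0.085],[0,0,0,-0.026,0,0,0.085],[0,0,0,-0.028,0,0,0.085],[0,0,0,-0.03,0,0,0.085],[0,0,0,-0.03,0,0,0.085]]]'

```text
time_s: 8.85
ee_pos: [570.6, -28.1, 26.2]
tcp_rot: [0.0, -0.028, 1.0, -0.0]
force: [-2.3, -1.1, -0.4]
finger_gap: 85.0
finger_force: 1.7
```

Emit:
send_rows --deltas '[[[0,0,0,-0.0005,0,0,0.085],[0,0,0,-0.001,0,0,0.085],[0,0,0,-0.0015,0,0,0.085],[0,0,0,-0.0015,0,0,0.085]]]'

```text
time_s: 9.35
ee_pos: [571.8, -28.0, 26.2]
tcp_rot: [0.0, -0.028, 1.0, 0.0]
force: [-5.3, -0.7, -0.3]
finger_gap: 85.2
finger_force: 2.1
```

```bash
python3 - <<'E'
from h import *
c,P,hsv,o=look(); print(o)
print(monitor.state()["force"])
E
```

```text
{'cen': array([648. , -31.3]), 'size': array([ 42.6, 126.5]), 'rect_ang': 0.6, 'blue_ang': 3.2, 'blue_c': array([667.8, -30.2], dtype=float32), 'blue_size': array([  6.2, 107.7]), 'corners': [[626.0, 32.0], [627.0, -95.0], [670.0, -94.0], [669.0, 32.0]]}
[-3.55373986 -0.02889479 -1.15675395]
```

Emit:
send_rows --deltas '[[[0,0,0,-0.0005,0,0,0.085],[0,0,0,-0.001,0,0,0.085],[0,0,0,-0.001,0,0,0.085]]]'

```text
time_s: 9.78
ee_pos: [572.8, -28.0, 26.2]
tcp_rot: [0.0, -0.028, 1.0, 0.0]
force: [-3.4, -0.7, -0.5]
finger_gap: 85.0
finger_force: 2.0
```

Emit:
send_rows --deltas '[[[0,0,0,-0.0005,0,0,0.085],[0,0,0,-0.001,0,0,0.085],[0,0,0,-0.001,0,0,0.085]]]'

```text
time_s: 10.15
ee_pos: [573.8, -27.9, 26.2]
tcp_rot: [0.0, -0.028, 1.0, 0.0]
force: [-4.8, 0.2, -1.0]
finger_gap: 85.1
finger_force: 2.0
```

Emit:
send_rows --deltas '[[[0,0,0,-0.0005,0,0,0.085],[0,0,0,-0.001,0,0,0.085],[0,0,0,-0.001,0,0,0.085]]]'

```text
time_s: 10.52
ee_pos: [574.1, -27.9, 26.2]
tcp_rot: [-0.001, -0.028, 1.0, 0.0]
force: [-6.1, -0.8, 0.9]
finger_gap: 85.3
finger_force: 3.0
```

Emit:
send_rows --deltas '[[[0,0,0,-0.0005,0,0,0.085],[0,0,0,-0.001,0,0,0.085],[0,0,0,-0.001,0,0,0.085]]]'

```text
time_s: 10.9
ee_pos: [574.1, -27.9, 26.1]
tcp_rot: [-0.002, -0.028, 1.0, 0.0]
force: [-8.5, -1.2, 3.5]
finger_gap: 85.1
finger_force: 4.6
```

Emit:
send_rows --deltas '[[[0,0,0,-0.001,0,0,0.085],[0,0,0,-0.002,0,0,0.085],[0,0,0,-0.003,0,0,0.085],[0,0,0,-0.003,0,0,0.085]]]'

```text
time_s: 11.4
ee_pos: [573.9, -27.9, 26.0]
tcp_rot: [-0.007, -0.028, 1.0, 0.0]
force: [-17.7, -1.9, 11.0]
finger_gap: 84.7
finger_force: 9.2
```

```bash
python3 - <<'E'
from h import *
c,P,hsv,o=look(); print(o)
s=monitor.state(); print(s["force"],s["ft_torque"])
E
```

```text
{'cen': array([664.3, -33.9]), 'size': array([131.2,  33.6]), 'rect_ang': -11.8, 'blue_ang': 3.2, 'blue_c': array([670.4, -31.2], dtype=float32), 'blue_size': array([  6. , 107.7]), 'corners': [[634.0, -95.0], [667.0, -102.0], [694.0, 27.0], [661.0, 34.0]]}
[-17.70072043  -1.89587489  10.15959107] [-0.41247401  2.66787417 -0.09816248]
```

Emit:
send_rows --deltas '[[[0,0,0,0.004,0,0,0.085],[0,0,0,0.012,0,0,0.085],[0,0,0,0.05,0,0,0.085],[0,0,0,0.1,0,0,0.085],[0,0,0,0.1,0,-0.06,0.085],[0,0,0,0.1,0,-0.12,0.085],[0,0,0,0.1,0,-0.18,0.085],[0,0,0,0.1,0.06,-0.18,0.085],[0,0,0,0.1,0.12,-0.18,0.085],[0,0,0,0.1,0.18,-0.18,0.085],[0,0,0,0.1,0.24,-0.18,0.085],[0,0,0,0.1,0.24,-0.18,0.085]]]'

```text
time_s: 12.95
ee_pos: [465.9, 210.4, 207.4]
tcp_rot: [0.002, -0.031, 1.0, 0.001]
force: [0.9, -0.9, -0.3]
finger_gap: 85.1
finger_force: 0.0
```

```bash
python3 - <<'E'
from h import *
c,P,hsv,o=look(); print(o); x,y,z=[P[...,i] for i in range(3)]
s=monitor.state(); print(s["force"],s["ee_pos"])
g=c["pixels"]
a=cv2.resize(g[140:270,215:375],(640,520),interpolation=cv2.INTER_CUBIC); cv2.imwrite("pics/t5.png",a[:,:,::-1])
c2=camera("scene"); cv2.imwrite("pics/s5.png",cv2.resize(c2["pixels"][120:300,130:430],(800,480),interpolation=cv2.INTER_CUBIC)[:,:,::-1])
for n,(u,v),h in(("resin",(194,223),42),("loupe",(196,281),62),("ring",(383,191),35)):
    m=np.zeros(z.shape,bool); m[v-18:v+19,u-18:u+19]=1
    m&=(z>28)&(x<700)&(z<70); 
    if m.any(): r,b=rect(c,m,h); print(n,np.round(r[0]),np.round(r[1]))
E
```

```text
{'cen': array([629. , -32.2]), 'size': array([ 87.7, 125.5]), 'rect_ang': 3.2, 'blue_ang': 3.1, 'blue_c': array([670.3, -30.5], dtype=float32), 'blue_size': array([  6.2, 107.8]), 'corners': [[582.0, 28.0], [589.0, -97.0], [676.0, -92.0], [669.0, 33.0]]}
[ 0.39259931 -0.18395011  0.01939796] [466.11105024 208.461958   207.17994642]
resin [586. 133.] [31. 33.]
loupe [484. 123.] [38. 40.]
ring [ 649. -207.] [51. 52.]
```

View pics/t5.png

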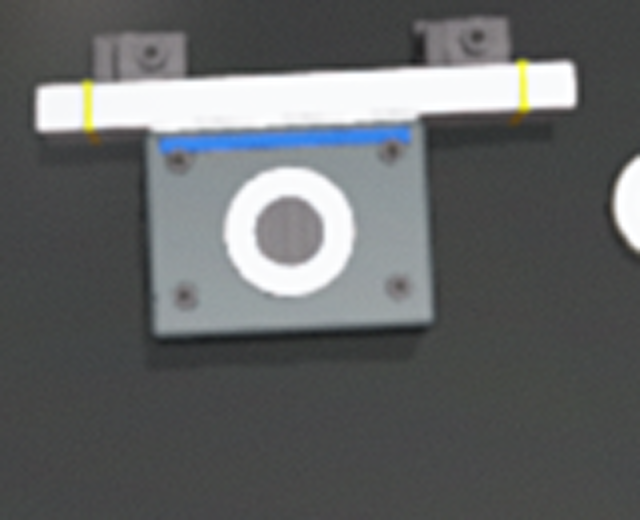

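View pics/s5.png

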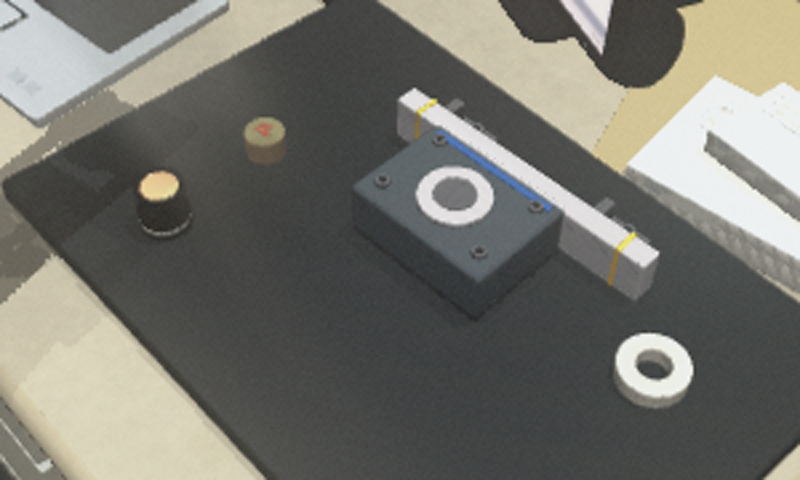

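The crops show the block's blue edge parallel to and touching the fence between both yellow marks (crop x 150–420 against marks at 88 and 522). The resin, loupe and ring are undisturbed and the arm is clear.

```bash
python3 -c "
from plant import ticket; print(ticket.hand_in())"
```

```text
the job is handed in; nothing more can be done
None
```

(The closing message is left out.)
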